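Loosen the coin clamp with its ratchet

ROBOT

A 6-joint arm with a two-finger parallel gripper is mounted at the origin on the work surface. World frame = base frame: x ahead of the robot, y to its left, z up, the work surface at z = 0. Lengths are in m, angles in rad, forces in N, time in s.
With the tool pointing down it reaches from about 0.275 to 0.85 m from the base axis. Payload 5.2 kg.
Tool frame: the origin (TCP) lies on the centre line of the jaws, within the pads' length; the fingertips stand 11 mm ahead of it and the grasp point (between the pads) lies 8 mm behind it; z points along the fingers, x is the direction in which the jaws open and shut, and the axes are right-handed (so a half turn about z gives the same grasp; the last joint's range is limited). The gripper opens to 85 mm and grips with 20 to 120 N. Pads are 22 mm wide; open, the fingers measure 114 mm over their backs; the gripper's body (76 mm by 85 mm) begins 54 mm behind the grasp point. The pads swing forward as they close: fully open they stand 13 mm farther back than shut.
Start: joints at [-1.489, 0.259, 1.535, -0, 1.348, -0.203], TCP at [0.155, -0.528, 0.242] pointing down, gripper open.
Joint ranges: [-3.14, 3.14], [-0.91, 2.08], [0.19, 2.58], [-1.22, 4.36], [0.22, 2.71], [-3.12, 3.12]. Speed limits (rad/s): [2.57, 2.57, 3.14, 3.14, 3.14, 3.14].

INTERFACE

Orientations are given as a unit quaternion [w, x, y, z].
In Python, from rig import r, optics, workorder gives the robot as it stands.
- The arm moves only by the tool carry_out, never from a script. Its argument "plan" is a list that holds one entry, the list of rows, each a list of 7 numbers: the shift along the tool's x, y, z in cm, then the turn, a rotation vector about the tool's x, y, z in degrees, then the finger opening in cm, from 0 to 8.54. In form: [[[x, y, z, wx, wy, wz, grip], ...]]. A call has 1 to 12 rows; each row is the pose to reach, as a shift and turn from the pose commanded when the call began, along the tool's axes at that moment; what a row does not reach only later rows make up. A row lasts 1/10 s, in which the tool goes at most 50 mm and 8.59 degrees, less where a joint would pass 70% of its speed; a pose out of reach is approached as far as the arm can. A call with a gripper value outside its range is refused whole. The fingers move at their own pace and stop on an object; the grip force is fixed at half the most. Time passes only in rows, so rows that repeat a pose let the fingers close. It gives the time, the measured TCP pose, the force and the opening at its end, in the units of the state.
- r.get_obs(): the state, without advancing time (a new reading comes with each control period).
- optics.capture(name): name is "side" or "top" or "wrist"; returns a dict with "image" (480x640x3 uint8, blue, green, red), "fx", "fy", "cx", "cy" (pixels), "eye" and "rotation" of the camera in the world. Camera axes: x right, y up, looking along -z (the intrinsics and any distortion apply to the point x, -y, -z); pixel columns grow to the right and rows downward; lengths in m; the calibration is good to about 2 mm. A picture is of the moment at which its call begins. There is no depth.
- workorder.finish_job(): hands the job in, once; it reports no verdict.
The state is a dict: "time": time; "joints": joint angles; "qvel": joint speeds; "joint_efforts": joint torques, N m; "ee_pos": TCP position; "ee_rot": TCP orientation; "wrist_force": force on the tool from outside, world axes, zero at the start; "ft_torque": the same for the moment, N m; "width": finger opening in m.
Only numpy, scipy, OpenCV 4.12 (cv2) and the standard library are available. Lean on these libraries where they do the work, as an engineer would, in place of code of your own. Each camera call takes 0.05 s, during which the arm holds its last target. There are 200 camera calls.

TASK

Free the clamp that grips the round copper coin: flip the small direction lever on its ratchet over to the loosening side first, then swing the ratchet handle anticlockwise (seen from above), in one sweep of about 50 degrees, so that the hex bolt turns loose. Leave the other clamp, which holds the rectangular brass plate, and its ratchet as they are.

Things in the scene. Friction and masses are not known exactly. Their poses are not given: they have to be found in the camera images.
- coin_bolt_top (a point): Top centre of the hex bolt (22 mm across flats), 61 mm above the desk, of the clamp holding a ROUND copper coin (38 mm across, 52 mm beyond the bolt, half under a dark strap). The ratchet turns on the bolt's vertical axis; its round head (54 mm across, 37 to 55 mm above the desk) sits on it. The clamp is fixed to the desk: aluminium base 150 x 90 mm, 18 mm high, bolt at its centre.
- coin_handle (a point): Middle of that ratchet's handle, 125 mm from the bolt axis, 46 mm above the desk. Bolt to this point is the handle's direction: at the start roughly to the robot's left (+y). Black rubber grip 26 mm wide, 18 mm high (37 to 55 mm above the desk), from 85 to 175 mm from the bolt axis, free space below it down to the desk. The point turns with the handle.
- coin_tab (a point): Middle of the upright tab of that ratchet's direction lever, 73 mm above the desk: dark steel, 10 mm wide, 12 mm long, 59 to 85 mm above the desk. The lever, on top of the ratchet, pivots on the handle's centre line 34 mm from the bolt; the tab is 32 mm further out along the handle. About 1 N sideways flips it; it stays where left. The ratchet holds still below about 4 N here.
- coin_lever (a joint): Angle (rad) of the direction lever, anticlockwise from above positive, 0 = in line with the handle, stops at -0.4 and 0.4. Starts near -0.35, the tightening side (tab off to the clockwise side): an anticlockwise swing would just freewheel. At +0.4 (tab off to the anticlockwise side) the ratchet drives the bolt loose; push it fully over, at least to 0.25.
- coin_ratchet (a joint): Angle (rad) of the ratchet handle about the bolt, 0 at the start, positive anticlockwise from above (loosening), range -0.05 to 1.4. Pushing it at the middle of the grip takes about 7 N; it stays where it is left.
- coin_bolt (a joint): Angle (rad) by which that hex bolt has been loosened, positive anticlockwise from above; 0 = tight. With the lever on the loosening side the bolt follows the handle after about 0.1 rad of play; a return swing of the handle does not turn it back, and a second swing from the start gains nothing more.
- plate_handle (a point): Middle of the handle of the other, equal ratchet, on the equal clamp that holds a RECTANGULAR brass plate (66 x 24 mm); 46 mm above the desk. To be left alone.
- plate_tab (a point): Middle of the thumb tab of that other ratchet's direction lever, 73 mm above the desk. To be left alone.

How it is judged:
On the way:
1. the direction lever of the coin clamp's ratchet is on the loosening side (at least 0.25 rad) before the handle has been swung (under 0.2 rad) (value of joint coin_lever above 0.25 rad and value of joint coin_ratchet below 0.2 rad), for 0.1 s.
At the end, for the whole second after the job is handed in: The coin clamp's hex bolt has been turned loose by at least 0.52 rad (30 degrees), its lever still on the loosening side (over 0.2 rad) and the ratchet at rest (value of joint coin_bolt above 0.52 rad and value of joint coin_lever above 0.2 rad and velocity of joint coin_ratchet below 0.1 rad/s); the robot touches nothing.
It fails at once if the other clamp's handle is moved more than 20 mm or its lever tab more than 12 mm (distance of plate_handle from where it was at the start of the episode above 0.02 m or distance of plate_tab from where it was at the start of the episode above 0.012 m).
It also fails if it takes over 40 s, if anything falls off the work surface, if the arm or the gripper's body presses on something with over 40 N, if the wrist force passes 120 N, or if a joint passes its speed limit or range.

## Working session

There is one attempt and no reset: what is moved stays moved. The work goes in short steps, Python scripts to look and compute and a tool call to move; the robot and the scene stay as the last step left them, time stands still between calls to the robot, and variables do not carry over. Pictures are saved under pics/ and viewed, about 8 in all and at most 12, crops included, and the job is handed in when it is done.

Besides the shell and the picture viewer there is one more tool, called after "Emit:" by a JSON object that holds its "op" and its "data". carry_out: Moves the arm, as the interface text tells. Its arguments: {"type":"object","properties":{"plan":{"type":"array","items":{"type":"array","items":{"type":"array","items":{"type":"number"}}}}},"required":["plan"]}

```bash
mkdir -p pics; ls; python3 - <<'E'
from rig import r, optics, workorder
import cv2
for n in ("top","side"):
    c=optics.capture(n); cv2.imwrite(f"pics/{n}0.png",c["image"])
    print(n,{k:v for k,v in c.items() if k!="image"})
print(r.get_obs())
E
```

```text
pics
top {'fx': 444.3829392419654, 'fy': 444.3829392419654, 'cx': 320.9472887078928, 'cy': 236.5635319395093, 'eye': array([ 0.52835468, -0.00891751,  0.89676011]), 'rotation': array([-0.69904728, -0.03328711,  0.01551406,  0.71413177])}
side {'fx': 514.5237321915071, 'fy': 514.5237321915071, 'cx': 319.7579891000055, 'cy': 239.8961627771179, 'eye': array([0.33404711, 0.44292682, 0.65771075]), 'rotation': array([-0.24880001, -0.09118494,  0.36367922,  0.89304047])}
{'time': 0.1, 'joints': array([-1.48881217e+00,  2.59292747e-01,  1.53598685e+00, -6.27016426e-06,
        1.34800338e+00, -2.02852472e-01]), 'qvel': array([ 0.00192467, -0.00198424, -0.00322124,  0.00032743,  0.00069542,
       -0.0001406 ]), 'joint_efforts': array([ 1.67965438e-03, -4.46974039e+01, -2.91245806e+01, -3.86715965e-04,
        6.27645466e-03, -6.82793640e-06]), 'ee_pos': array([ 0.15450444, -0.52737023,  0.24154033]), 'ee_rot': array([-6.30597430e-04,  8.00312777e-01, -5.99582141e-01, -5.62723338e-04]), 'wrist_force': array([ 0.70524306, -1.08802331, -0.51736345]), 'ft_torque': array([ 0.00603146,  0.02335019, -0.00127357]), 'width': 0.08540085339861783}
```

View pics/top0.png

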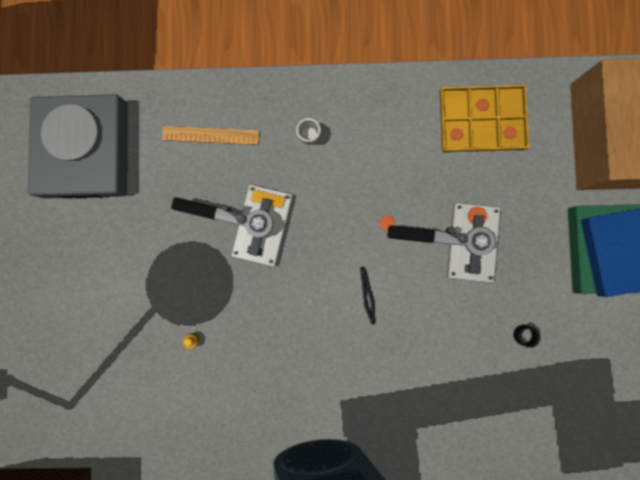

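View pics/side0.png

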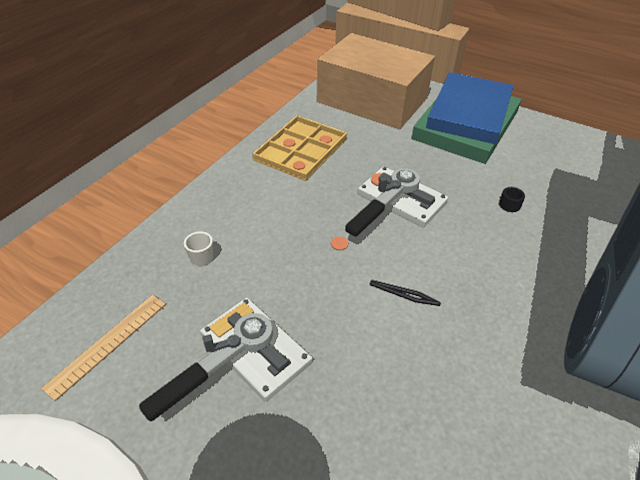

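The top view shows the coin clamp at right: bolt near (481,240), black grip from (388,233) to (433,235), handle to +y. The brass plate clamp is at left, bolt near (258,222). The side view confirms this, with the copper disc beside the bolt at (377,179). Next I measure the points.

```bash
cat > h.py <<'E'
from rig import r, optics, workorder
import numpy as np, cv2
from scipy.spatial.transform import Rotation as R
def rot(q): return R.from_quat(np.roll(q,-1))
def toplane(c,px,z):
    u,v=px; d=rot(c["rotation"]).apply([(u-c["cx"])/c["fx"],-(v-c["cy"])/c["fy"],-1])
    return c["eye"]+d*(z-c["eye"][2])/d[2]
def proj(c,p):
    q=rot(c["rotation"]).inv().apply(np.array(p)-c["eye"]); return np.array([c["cx"]-c["fx"]*q[0]/q[2],c["cy"]+c["fy"]*q[1]/q[2]])
def crop(c,x,y,w,h,name,s=6):
    cv2.imwrite(name,cv2.resize(c["image"][y:y+h,x:x+w],None,fx=s,fy=s,interpolation=cv2.INTER_CUBIC))
E
python3 - <<'E'
from h import *
c=optics.capture("top"); s=optics.capture("side")
crop(c,380,190,125,95,"pics/ctop.png"); crop(s,330,150,125,95,"pics/cside.png")
for n,k,roi,zz in (("top",c,(380,215,60,40),.055),("side",s,(335,190,60,55),.055)):
    x,y,w,h=roi; im=k["image"][y:y+h,x:x+w]
    m=(im.max(2)<50).astype(np.uint8)
    nn,l,st,ce=cv2.connectedComponentsWithStats(m); i=1+st[1:,4].argmax()
    pts=np.argwhere(l==i)[:,::-1].astype(np.float32)+[x,y]
    rc=cv2.minAreaRect(pts.astype(np.float32)); print(n,st[i],rc,toplane(k,ce[i]+[x,y],.050))
E
```

```text
top [  8  11  47  16 566] ((410.756103515625, 233.1951141357422), (45.49779510498047, 12.81005859375), 6.340191841125488) [ 0.58937644 -0.15981561  0.05      ]
side [ 11  10  39  37 635] ((364.81976318359375, 217.3091583251953), (14.98454761505127, 44.792091369628906), 46.63658142089844) [ 0.58621592 -0.15414749  0.05      ]
```

View pics/ctop.png

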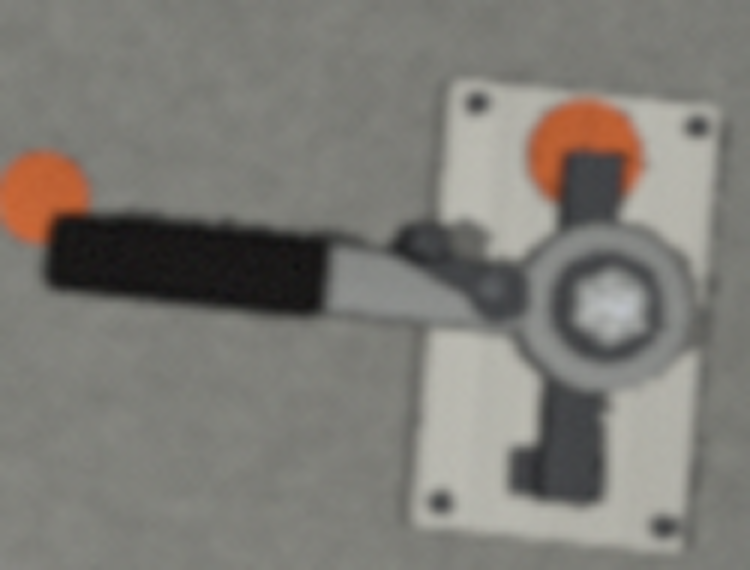

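View pics/cside.png

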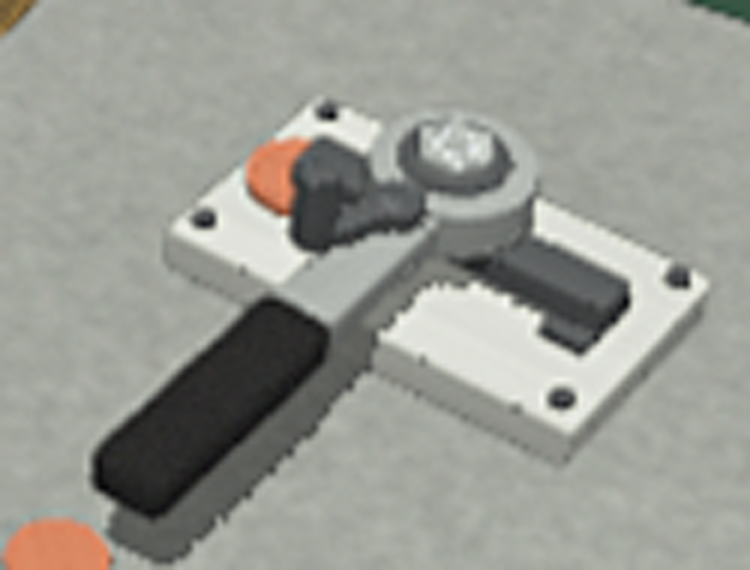

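The top crop shows the bolt at (481.3,240.7) and the tab at about (450.8,230.3), off to the +x (clockwise) side. The side crop shows the bolt at (405.8,173.3) and the tab top at about (385.3,177).

```bash
python3 - <<'E'
from h import *
c=optics.capture("top"); s=optics.capture("side"); o=r.get_obs()
b1=toplane(c,(481.3,240.7),.061);b2=toplane(s,(405.8,173.3),.061)
t1=toplane(c,(450.8,230.3),.085);t2=toplane(s,(385.3,177),.085)
print("bolt",b1,b2,"tab",t1,t2)
g=toplane(c,(410.8,233.4),.055);g2=toplane(s,(364.8,217.3),.05);
for gg,bb,t in((g,b1,t1),(g2,b2,t2)):
    d=(gg-bb)[:2];n=np.hypot(*d);u=d/n;print("grip",gg,"r",n,"dir deg",np.degrees(np.arctan2(d[1],d[0])))
    p=bb[:2]+.034*u; e=t[:2]-p; print("tab r",np.hypot(*e),"lever",np.arctan2(u[0]*e[1]-u[1]*e[0],u@e))
print(rot(o["ee_rot"]).as_matrix().round(3))
E
```

```text
bolt [ 0.57197318 -0.28775617  0.061     ] [ 0.57146523 -0.29001552  0.061     ] tab [ 0.59087313 -0.22561242  0.085     ] [ 0.58844258 -0.23172745  0.085     ]
grip [ 0.58900462 -0.15833163  0.055     ] r 0.1305403425784143 dir deg 82.50331782210209
tab r 0.031901741109820615 lever -0.3397262887778275
grip [ 0.58641344 -0.1550634   0.05      ] r 0.1357774736140477 dir deg 83.67929809756818
tab r 0.027841260263908926 lever -0.38503785785439226
[[ 0.281 -0.96  -0.   ]
 [-0.96  -0.281  0.001]
 [-0.001 -0.    -1.   ]]
```

Emit:
{"op": "carry_out", "data": {"plan": [[[-15.8,-53.1,0,0,0,23.3,0],[-15.8,-53.1,0,0,0,23.3,0],[-15.8,-53.1,0,0,0,23.3,0],[-15.8,-53.1,0,0,0,23.3,0],[-15.8,-53.1,0,0,0,23.3,0],[-15.8,-53.1,0,0,0,23.3,0],[-15.8,-53.1,0,0,0,23.3,0],[-15.8,-53.1,0,0,0,23.3,0],[-15.8,-53.1,0,0,0,23.3,0],[-15.8,-53.1,0,0,0,23.3,0],[-15.8,-53.1,0,0,0,23.3,0],[-15.8,-53.1,0,0,0,23.3,0]]]}}

```text
time: 1.5
ee_pos: [0.6233, -0.2231, 0.2416]
ee_rot: [0.001, -0.664, 0.747, 0.0]
wrist_force: [0.0, 0.5, 0.1]
width: -0.0001
```

Emit:
{"op": "carry_out", "data": {"plan": [[[0.3,0,5,0,0,0,0],[0.3,0,10,0,0,0,0],[0.3,0,14,0,0,0,0],[0.3,0,16.4,0,0,0,0],[0.3,0,16.4,0,0,0,0],[0.3,0,16.4,0,0,0,0]]]}}

```text
time: 2.1
ee_pos: [0.6193, -0.2304, 0.0786]
ee_rot: [-0.0, -0.663, 0.749, 0.0]
wrist_force: [0.3, 0.8, 0.6]
width: -0.0003
```

```bash
python3 - <<'E'
from h import *
s=optics.capture("side");crop(s,300,90,200,150,"pics/s2.png",4)
o=r.get_obs();print(o["ee_pos"],o["wrist_force"])
d=o["ee_pos"][:2]-[.5717,-.289];print("u",d@[.122,.9925],"n",d@[.9925,-.122])
E
```

```text
[ 0.6202141  -0.23086351  0.07997063] [-0.11839165 -0.94962234  0.01863322]
u 0.06361918495634539 n 0.04105758868094681
```

View pics/s2.png

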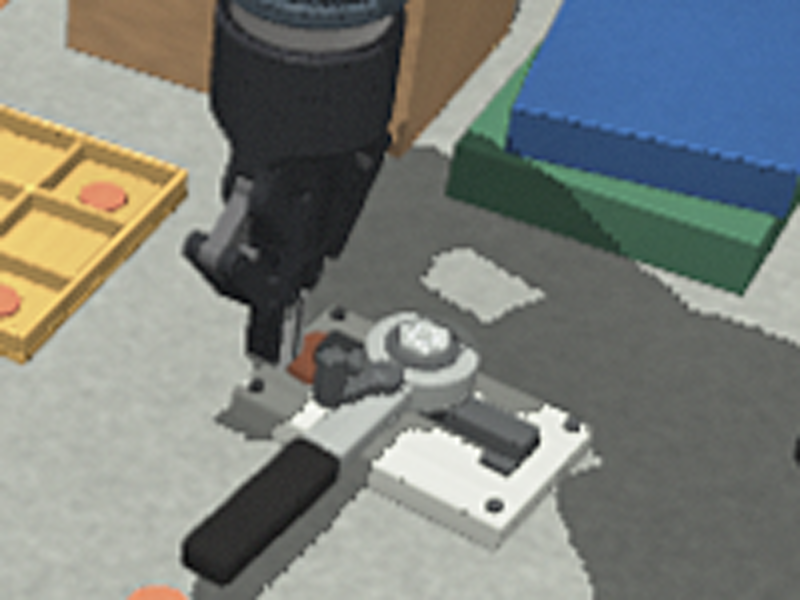

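The fingertips stand beside the tab on its +x side (crop (275,340), tab at (345,365)). I'll push the lever over in small steps.

Emit:
{"op": "carry_out", "data": {"plan": [[[-0.3,0.6,0.3,0,0,0,0],[-0.3,1.0,0.3,0,0,0,0],[-0.3,1.4,0.3,0,0,0,0],[-0.3,1.8,0.3,0,0,0,0],[-0.3,2.2,0.3,0,0,0,0],[-0.3,2.6,0.3,0,0,0,0],[-0.3,2.9,0.3,0,0,0,0],[-0.3,3.2,0.3,0,0,0,0],[-0.3,3.4,0.3,0,0,0,0],[-0.3,3.4,0.3,0,0,0,0]]]}}

```text
time: 3.15
ee_pos: [0.5857, -0.223, 0.0753]
ee_rot: [-0.0, -0.663, 0.749, 0.0]
wrist_force: [0.1, -0.0, -0.3]
width: -0.0001
```

```bash
python3 - <<'E'
from h import *
s=optics.capture("side");crop(s,300,90,200,150,"pics/s3.png",4)
o=r.get_obs();print(o["ee_pos"],o["wrist_force"])
d=o["ee_pos"][:2]-[.5717,-.289];print("u",d@[.122,.9925],"n",d@[.9925,-.122])
E
```

```text
[ 0.58570573 -0.22293733  0.07521917] [-0.72776949 -0.00787838 -0.49836652]
u 0.06727590060676836 n 0.005841044474253784
```

View pics/s3.png

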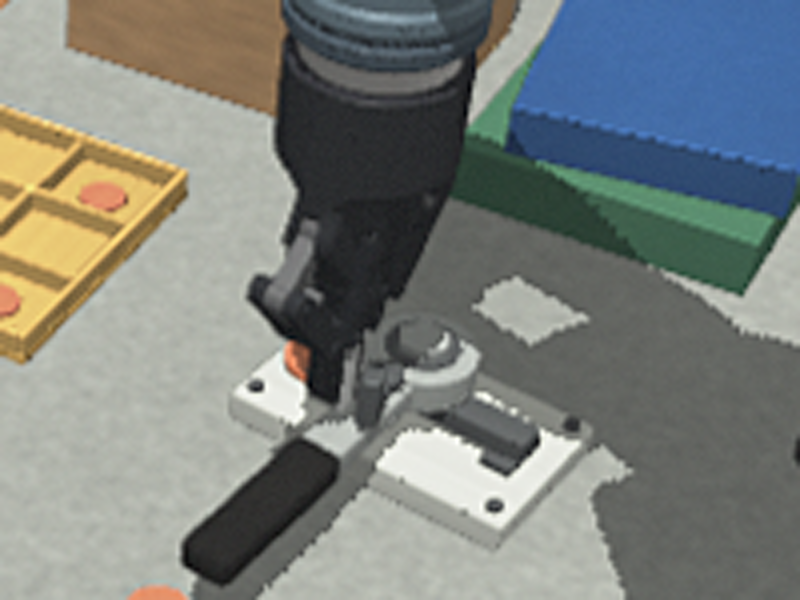

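The tab has crossed the handle line (now about (375,390) in the crop), and the handle has not moved. There is no stop force yet, so I push a little further.

Emit:
{"op": "carry_out", "data": {"plan": [[[0,0.2,0,0,0,0,0],[0,0.4,0,0,0,0,0],[0,0.6,0,0,0,0,0],[0,0.6,0,0,0,0,0]]]}}

```text
time: 3.6
ee_pos: [0.5808, -0.2227, 0.0755]
ee_rot: [0.0, -0.663, 0.749, -0.001]
wrist_force: [3.8, -2.4, -3.0]
width: 0.0001
```

The reaction force shows the stop is reached. I back off and check from above.

Emit:
{"op": "carry_out", "data": {"plan": [[[0,-2.5,0,0,0,0,0],[0,-4.5,0,0,0,0,0],[-5.7,-4.5,0,0,0,0,0],[-5.7,-4.5,0,0,0,0,0],[-5.7,-4.5,0,0,0,0,0]]]}}

```text
time: 4.1
ee_pos: [0.631, -0.1688, 0.0749]
ee_rot: [-0.001, -0.664, 0.748, 0.001]
wrist_force: [-0.1, -0.7, 0.4]
width: 0.0
```

```bash
python3 - <<'E'
from h import *
s=optics.capture("side");c=optics.capture("top")
a=cv2.resize(s["image"][140:260,320:450],None,fx=3,fy=3,interpolation=cv2.INTER_CUBIC);b=cv2.resize(c["image"][180:300,375:505],None,fx=3,fy=3,interpolation=cv2.INTER_CUBIC)
cv2.imwrite("pics/both4.png",np.hstack([a,b]))
o=r.get_obs();print(o["ee_pos"],o["wrist_force"])
d=o["ee_pos"][:2]-[.5717,-.289];print("u",d@[.122,.9925],"n",d@[.9925,-.122])
E
```

```text
[ 0.63118472 -0.17120808  0.07524926] [-0.1662203   0.22768925 -0.60147991]
u 0.1241656209863362 n 0.04466797377350516
```

View pics/both4.png

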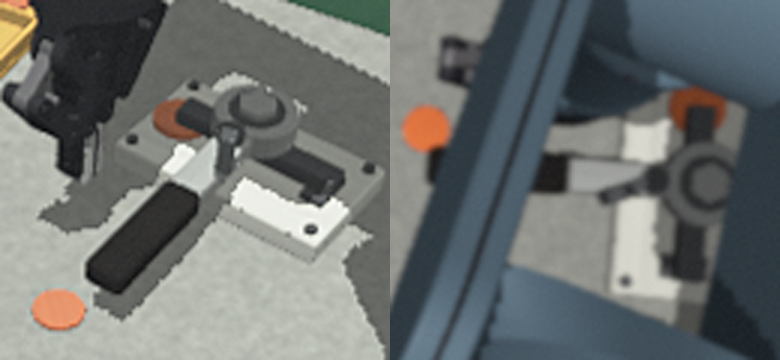

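The lever's tab is now on the anticlockwise side (tab at (612,190), pivot at (655,178) in the right half, about 0.38 rad), and the handle is nearly unmoved. The pusher stands beside the grip, so I lower it and sweep.

Emit:
{"op": "carry_out", "data": {"plan": [[[0,0,1.5,0,0,0,0],[0,0,2.4,0,0,0,0],[0,0,2.4,0,0,0,0]]]}}

```text
time: 4.5
ee_pos: [0.6298, -0.1713, 0.0486]
ee_rot: [-0.001, -0.662, 0.749, 0.002]
wrist_force: [-0.9, -0.5, -0.2]
width: -0.0002
```

Emit:
{"op": "carry_out", "data": {"plan": [[[-0.1,2.0,0,0,0,0,0],[-0.26,3.17,0,0,0,-5,0],[-0.33,4.28,0,0,0,-10,0],[-0.29,5.39,0,0,0,-15,0],[-0.17,6.49,0,0,0,-20,0],[0.06,7.58,0,0,0,-25,0],[0.38,8.64,0,0,0,-30,0],[0.78,9.67,0,0,0,-35,0],[1.28,10.67,0,0,0,-40,0],[1.86,11.61,0,0,0,-45,0],[2.53,12.5,0,0,0,-50,0],[2.53,12.5,0,0,0,-50,0]]]}}

```text
time: 5.7
ee_pos: [0.5037, -0.181, 0.0512]
ee_rot: [-0.0, 0.917, -0.399, -0.0]
wrist_force: [-0.2, 1.4, 0.3]
width: 0.0002
```

The pose reached matches the plan (0.504, -0.181). I back off, lift clear and check.

Emit:
{"op": "carry_out", "data": {"plan": [[[0,-2,0,0,0,0,0],[0,-4,0,0,0,0,0],[0,-4,-5,0,0,0,0],[0,-4,-10,0,0,0,0],[0,-4,-15,0,0,0,0],[0,-8,-19,0,0,0,0],[0,-12,-19,0,0,0,0],[0,-12,-19,0,0,0,0],[0,-12,-19,0,0,0,0]]]}}

```text
time: 6.6
ee_pos: [0.5924, -0.0987, 0.2409]
ee_rot: [0.0, 0.917, -0.399, -0.0]
wrist_force: [-0.9, 0.2, -0.9]
width: 0.0001
```

```bash
python3 - <<'E'
from h import *
s=optics.capture("side");c=optics.capture("top")
a=cv2.resize(s["image"][140:260,320:450],None,fx=3,fy=3,interpolation=cv2.INTER_CUBIC);b=cv2.resize(c["image"][190:310,395:525],None,fx=3,fy=3,interpolation=cv2.INTER_CUBIC)
cv2.imwrite("pics/both5.png",np.hstack([a,b]))
o=r.get_obs();print(o["ee_pos"],o["wrist_force"])
E
```

```text
[ 0.59132425 -0.09956327  0.24023267] [-0.10269104 -0.14746201  0.16009381]
```

View pics/both5.png

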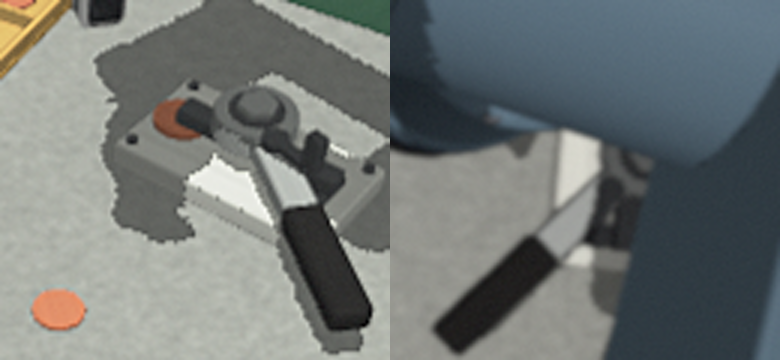

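The handle has swung about 50° (grip from (545,245) to (450,340) in the right half). The lever tab is still on its anticlockwise side ((318,150) in the left half). The arm is clear, so I hand in.

```bash
python3 -c "
from rig import workorder
print(workorder.finish_job())"
```

```text
the job is handed in; nothing more can be done
None
```

I freed the coin clamp and handed the job in at about 6.7 s of the 40 s allowed. With the closed fingertips I pushed the direction lever over to its loosening stop, then swept the ratchet handle anticlockwise in one move of about 50°.

- **Lever:** after the push it stood at about +0.38 rad, estimated from the top picture. The handle had moved at most a couple of degrees by then. After the swing the tab was still on the loosening side.
- **Handle:** the final pictures show it about 50° (0.87 rad) round from its start. The fingertips ended within 1 mm of the planned end point.
- **Bolt:** I did not measure its turn. From the handle angle less 0.1 rad of play it should be about 0.75 rad loose, against the 0.52 rad needed.
- **Arm and other clamp:** the gripper was lifted to 0.24 m with almost no force on the wrist. I did not re-measure the brass plate clamp, but the arm never went near it.

Early on, the top and side views disagreed by 2 mm on the bolt and about 6 mm on the tab and the grip. I used mainly the top-view figures, because they matched the given sizes, and allowed for the rest in the stroke.

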